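# Switch on the charging dock over its guard with a bent rod

## Task

Take the bent rod from its rest, reach over the guard with it, and with its turned-down end draw the charging dock's lever towards the guard all the way to its stop; keep it pressed against the stop with about 11 N for one second, never loading the lever with more than 20 N. Then put the rod back in its rest as it lay and let go. Do not touch the lever with the robot itself, do not bump the guard, and leave the tray, the rover and the wheel where they are.

Things in the scene. Friction and masses are not known exactly. Their poses are not given: they have to be found in the camera images.
- rod: loose bent rod, 0.18 kg: grey grip bar (110 along x, 18 wide, 24 high); from its front (+x) end an 8 mm round steel rod runs on along x, 12 above the grip's underside, and turns straight down 150 ahead of the grip's middle, reaching 62 below the underside. Origin: centre of the grip's underside; x towards the bend, z up. Lies in the rest along its x, down-turned end hanging free
- rod_tip (a point): lowest point of the down-turned end of the rod, on that end's axis (radius 4)
- rest: fixed rest for the rod: foot plate 130 x 70 x 10, two upright plastic saddles 12 thick (x) at 45 before and behind the middle, their notches 90 above the bench. Origin: centre of the underside; x is the way the rod's bent end points. Between the saddles (78 free) nothing stands beside the grip
- rest_seat (a point): midpoint between the two saddles at the height of the notch floors (90 above the bench); the rod's origin lies here (up to 5 off along x) when the rod rests. Each notch is 23 wide at the grip's underside and flares to about 38 at the top, 18 higher, so the grip drops in from above
- dock: fixed charging dock: base plate 210 x 260 x 6, white switch housing 100 wide, its top 40 above the bench, with a slot along x, grey battery packs at both sides. Origin: on the bench, in the middle of the slotted housing's width; x points away from the guard and the robot, y to the left
- guard: fixed aluminium guard on the robot's side of the dock, 95 high and 5 thick, its front face 93 before the dock's origin (-x), 260 wide, with 90 long wings back along both sides; open above and behind. Its origin is the dock's origin. Must not be bumped
- lever (a joint): slide lever of the dock, m: 0 farthest from the guard, grows as it is drawn towards the guard (dock -x), rigid stop at 0.045. Starts between 0 and 0.012. It rubs with about 3 N all the way and stays where it is left
- lever_shoe (a point): top middle of the lever's shoe (26 long in dock x, 10 wide, 10 high, top 51 above the bench), which slides on the housing. On it stands the lever's upright steel plate, 34 wide (dock y), 6 thick (x), from 51 to 90 above the bench. The plate is clamped tight anywhere from 7 before to 7 behind the shoe's middle (dock x), different each time and not reported: find its far face by feel
- tray: loose white parts tray 150 x 110 x 40, origin at the centre of the underside; bystander
- rover: loose small wheeled robot 110 x 90 x 65, origin at the centre of the underside; bystander
- wheel: loose rubber wheel lying flat, 56 across, 22 high, origin at the centre of the underside; bystander
There are look-alikes about, which are no part of the job. Of the things shaped like the rod, the grey one is meant.

How it is judged:
On the way, in this order (a step that is already met when the one before it is completed fails the run):
1. the rod is lifted off its rest (z of rod in the frame of rest_seat above 0.025 m and contact force between the fingers and rod above 1 N), for 0.2 s.
2. the lever is held at its stop with the rod, at 8 to 15 N, for 0.7 s (value of joint lever above 0.0435 m and contact force between rod and lever between 8 and 15 N), for 0.7 s.
At the end, for the whole second after the job is handed in: The lever stands within 2.5 mm of its stop; the rod lies at rest and released in both notches of its rest, bent end to the front, its origin within 15 mm (horizontally) and 4 mm (in height) of the seat, tilted under 0.1 rad (value of joint lever above 0.0425 m and horizontal distance between rod and rest_seat below 0.015 m and z of rod in the frame of rest_seat between -0.004 and 0.004 m and angle between rod's own z axis and vertical below 0.1 rad and x of rod_tip in the frame of rest above 0.1 m and linear speed of rod below 0.02 m/s); the robot touches nothing.
It fails at once if the lever is loaded with more than 20 N (contact force between rod and lever above 20 N).
It fails at once if the robot itself touches the lever (contact force between any of the fingers, the arm and lever above 0.5 N).
It fails at once if the guard is bumped (over 3 N) (contact force between guard and anything else above 3 N).
It fails at once if the tray, rover or wheel is shifted by more than 20 mm (distance of any of tray, rover, wheel from where it was at the start of the episode above 0.02 m).
It also fails if it takes over 61 s, if anything falls off the work surface, if the arm or the gripper's body presses on something with over 40 N, if the wrist force passes 120 N, or if a joint passes its speed limit or range.

## Robot

A 6-joint arm with a two-finger parallel gripper is mounted at the origin on the work surface. World frame = base frame: x ahead of the robot, y to its left, z up, the work surface at z = 0. Lengths are in m, angles in rad, forces in N, time in s.
With the tool pointing down it reaches from about 0.325 to 1 m from the base axis. Payload 5.1 kg.
Tool frame: the origin (TCP) lies between the finger pads; the fingertips stand bot.tip_extent ahead of it and the grasp point (between the pads) lies 2 mm behind it (bot.tip_extent is the distance from the TCP to the fingertips, in m); z points along the fingers, y is the line along which they close (so a half turn about z gives the same grasp; the last joint's range is limited). The gripper opens to 85 mm and grips with 20 to 120 N. Pads are 22 mm wide; open, the fingers measure 114 mm over their backs; the gripper's body (76 mm by 85 mm) begins 54 mm behind the grasp point. The pads swing forward as they close: fully open they stand 13 mm farther back than shut.
Start: joints at [1.041, 0.124, 1.65, -0, 1.367, -0.083], TCP at [0.281, 0.586, 0.248] pointing down, gripper open.
Joint ranges: [-2.61, 2.61], [-1.02, 2.33], [0.03, 2.71], [-1.35, 4.49], [0.32, 2.68], [-2.91, 2.91]. Speed limits (rad/s): [2.57, 2.57, 3.14, 3.14, 3.14, 3.14].

## Interface

Orientations are given as a unit quaternion [x, y, z, w].
In Python, from plant import sensors, grab_frame, bot gives the robot as it stands. The module is installed in compiled form; this text tells all that it offers.
- The arm moves only by the tool send_rows, never from a script. Its argument "commands" is one flat list of numbers, 7 for each row, row after row: the turn, a rotation vector about the tool's x, y, z in units of 5 degrees (1.0 is 5 degrees), then the shift along the tool's x, y, z in m, then the finger opening in m, from 0 to 0.0854. A call has 1 to 10 rows; each row shifts and turns the commanded pose from where the row before left it, along the tool's axes as they then stand; what a row does not reach is not made up. A row lasts 1/10 s, in which the tool goes at most 50 mm and 8.59 degrees, less where a joint would pass 70% of its speed; a pose out of reach is approached as far as the arm can. A call with a gripper value outside its range is refused whole. The fingers move at their own pace and stop on an object; "squeeze" is the grip in N (left out, the last holds). Time passes only in rows, so rows that do not move let the fingers close. It gives the time, the measured TCP pose, the force, the opening and the grip force at its end, in the units of the state.
- sensors.get_obs(): the state, without advancing time (a new reading comes with each control period).
- grab_frame(name): name is "scene" or "top"; returns a dict with "image" (480x640x3 uint8, blue, green, red), "K" (3x3 intrinsics, pixels), "pose" (4x4, takes a point from camera to world coordinates). Camera axes: x right, y up, looking along -z (the intrinsics and any distortion apply to the point x, -y, -z); pixel columns grow to the right and rows downward; lengths in m; the calibration is good to about 2 mm. A picture is of the moment at which its call begins. There is no depth.
- bot.close_job(): hands the job in; it is judged then, once.
The state is a dict: "clock": time; "joints": joint angles; "dq": joint speeds; "joint_torque": joint torques, N m; "ee_pos": TCP position; "ee_rot": TCP orientation; "contact_force": force on the tool from outside, world axes, zero at the start; "wrist_torque": the same for the moment, N m; "finger_gap": opening from 0.0 (shut) to 1.0 (fully open); "grasp_force": force on a finger pad.
Only numpy, scipy, OpenCV 4.12 (cv2) and the standard library are available. Lean on these libraries where they do the work, as an engineer would, in place of code of your own. Each camera call takes 0.05 s, during which the arm holds its last target. There are 200 camera calls.

## Working session

There is one attempt and no reset: what is moved stays moved. The work goes in short steps, Python scripts to look and compute and a tool call to move; the robot and the scene stay as the last step left them, time stands still between calls to the robot, and variables do not carry over. Pictures are saved under pics/ and viewed, at most 12 in all, crops included, and the job is handed in when it is done.

Besides the shell and the picture viewer there is one more tool, called after "Call:" as a command line: name --argument value ..., lists and objects as JSON in quotes. send_rows: Moves the arm, as the interface text tells. Its arguments: {"type":"object","properties":{"commands":{"type":"array","items":{"type":"number"}},"squeeze":{"type":"number"}},"required":["commands"]}

```bash
mkdir -p pics; cat > h.py <<'E'
import numpy as np, cv2
from plant import sensors, grab_frame, bot
def ray(f,u,v):
    K,T=f["K"],f["pose"]; d=np.linalg.inv(K)@[u,v,1]; d=T[:3,:3]@[d[0],-d[1],-d[2]]; return T[:3,3],d
def onz(f,u,v,z):
    o,d=ray(f,u,v); return o+d*(z-o[2])/d[2]
def px(f,p):
    T=f["pose"]; q=T[:3,:3].T@(np.array(p)-T[:3,3]); q=f["K"]@[q[0],-q[1],-q[2]]; return q[:2]/q[2]
E
python3 - <<'E'
from h import *
for n in("top","scene"):
    f=grab_frame(n); cv2.imwrite(f"pics/{n}0.png",f["image"]); print(n,f["K"].round(1).tolist(),f["pose"].round(3).tolist(),f.keys())
o=sensors.get_obs(); print(o, bot.tip_extent)
E
```

```text
top [[593.0, 0.0, 321.1], [0.0, 593.0, 240.3], [0.0, 0.0, 1.0]] [[0.001, 0.991, -0.137, 0.29], [-1.0, 0.002, 0.012, 0.014], [0.012, 0.137, 0.99, 1.248], [0.0, 0.0, 0.0, 1.0]] dict_keys(['image', 'K', 'pose'])
scene [[435.4, 0.0, 315.9], [0.0, 435.4, 244.5], [0.0, 0.0, 1.0]] [[-0.244, -0.807, 0.538, 1.0], [0.97, -0.212, 0.121, 0.134], [0.017, 0.552, 0.834, 0.952], [0.0, 0.0, 0.0, 1.0]] dict_keys(['image', 'K', 'pose'])
{'clock': 0.1, 'joints': array([ 1.04138746e+00,  1.24469730e-01,  1.65155808e+00, -1.83300897e-05,
        1.36750573e+00, -8.26149740e-02]), 'dq': array([-1.86617753e-03,  1.25290639e-04, -2.27828786e-03, -2.23908604e-04,
       -8.94508800e-04, -9.64348604e-05]), 'joint_torque': array([ 7.09239048e-04, -4.24928856e+01, -3.66654789e+01, -7.88353123e-05,
        3.90798989e-03, -4.97645072e-07]), 'ee_pos': array([0.28062065, 0.58571696, 0.2471444 ]), 'ee_rot': array([ 2.21541511e-01,  9.75150459e-01, -9.28065249e-04, -2.83797273e-04]), 'contact_force': array([ 0.19985239, -0.34335192, -0.4672107 ]), 'wrist_torque': array([0.06107595, 0.00894956, 0.02374543]), 'grasp_force': 0.0, 'finger_gap': 0.9983952446379104} 0.017
```

View pics/top0.png

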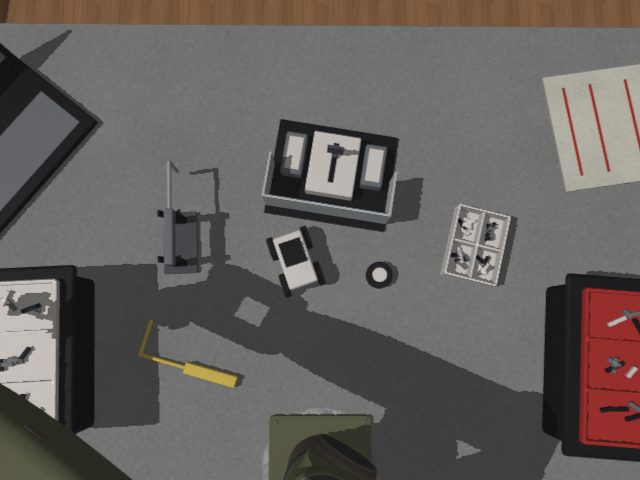

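View pics/scene0.png

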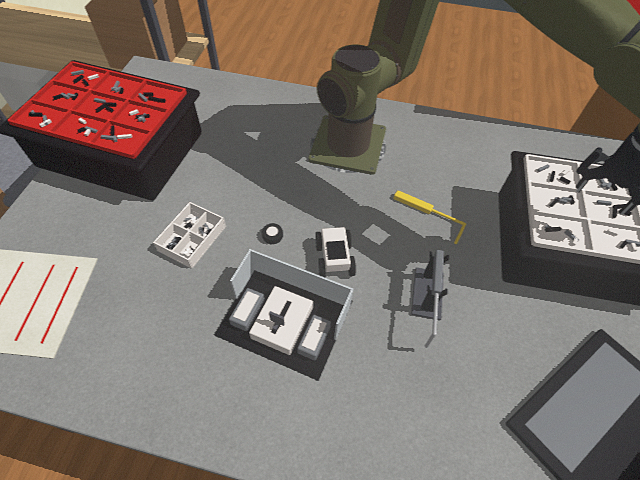

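The top view shows two rod-shaped things. The grey rod lies in its rest, with the grip at about (169,237) and the bend at (170,165). The yellow look-alike lies on the bench at (210,375). I choose the grey one. The dock is at (332,165) with the lever plate at (336,150) and the guard at (330,205). The rover is at (296,262), the wheel at (379,274) and the tray at (478,245). A close crop will check the choice.

```bash
python3 - <<'E'
import cv2,numpy as np
t=cv2.imread("pics/top0.png"); s=cv2.imread("pics/scene0.png")
r=lambda im,x,y,w,h,k: cv2.resize(im[y:y+h,x:x+w],None,fx=k,fy=k,interpolation=cv2.INTER_CUBIC)
a=r(t,140,155,80,120,5) #400x600
b=r(t,260,115,140,120,2.85)[:300,:400]
c=r(s,210,245,150,135,2.66)[:300,:400]
b=cv2.resize(b,(400,300)) if b.shape[:2]!=(300,400) else b; c=cv2.resize(c,(400,300))
# (labels) 
cv2.imwrite("pics/c1.png",a); 
d=np.hstack([r(t,255,110,150,125,4)[:, :600]]); cv2.imwrite("pics/c2.png",d)
cv2.imwrite("pics/c3.png",np.hstack([r(s,210,240,150,145,4)[:580,:500],r(s,395,240,65,110,4.5)[:580,:290] if 0 else cv2.resize(r(s,395,240,65,110,4.5),(300,580))]))
E
```

```text
(no output)
```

View pics/c1.png

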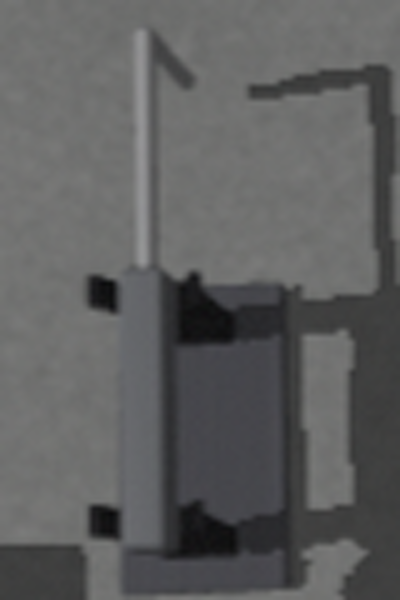

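View pics/c2.png

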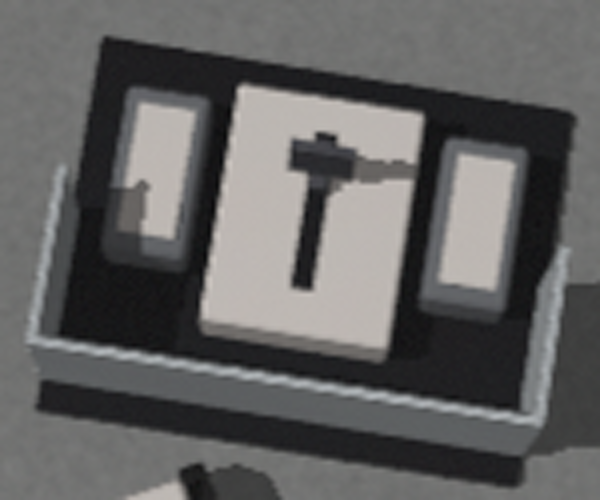

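View pics/c3.png

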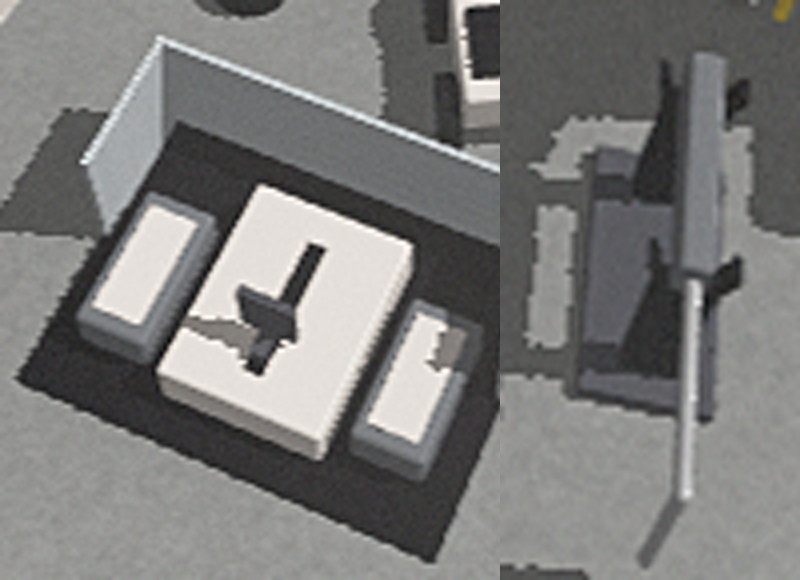

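The crops confirm the grey rod in the rest: in c1 the grip top face has corners (122,270), (163,268), (165,550), (125,545) and the bend is at (142,32). In c2 the housing top has corners (238,83), (424,112), (388,350), (200,322), and the lever plate's top spans (290,140) to (356,150).

```bash
python3 - <<'E'
from h import *
f=grab_frame("top"); s=grab_frame("scene")
def c1(x,y,z): return onz(f,(x+.5)/5-.5+140,(y+.5)/5-.5+155,z)
def c2(x,y,z): return onz(f,(x+.5)/4-.5+255,(y+.5)/4-.5+110,z)
def c3(x,y,z): return onz(s,(x+.5)/4-.5+210,(y+.5)/4-.5+240,z)
g=np.array([c1(*p,.114) for p in((122,270),(163,268),(165,550),(125,545))]); print("grip",g.round(4).tolist(),g.mean(0))
fr=(g[0]+g[1])/2;bk=(g[2]+g[3])/2;print("grip len",np.linalg.norm(fr-bk),"yaw",np.arctan2(*(fr-bk)[1::-1]), "wid",np.linalg.norm(g[0]-g[1]))
b=c1(142,34,.106);print("bend",b,"yaw from centre",np.arctan2(*(b-g.mean(0))[1::-1]),np.linalg.norm((b-g.mean(0))[:2]))
q=c1(193,82,.028);print("tip",q)
# scene rod
S=lambda x,y:(395+(x-500)*65/300,240+y*110/580)
b2=onz(s,*S(683,495),.106);print("scene bend",b2)
for nm,c,pts in(("top",c2,((238,83),(424,112),(388,350),(200,322))),("scene",c3,((262,186),(412,243),(320,440),(160,377)))):
    h=np.array([c(*p,.04) for p in pts]);print(nm,"housing",h.round(4).tolist(),h.mean(0).round(4),[np.linalg.norm(h[i]-h[i-3]).round(4) for i in range(4)])
G=[c2(28,345,.095),c2(541,418,.095)];print("guard",G,np.linalg.norm(G[0]-G[1]))
G=[c3(160,38,.095)];print("guard scene",G)
print("slot end",c2(301,290,.04),"slot scene",c3(317,246,.04), "far",c2(327,133,.051))
print("plate top far edge",c2(290,139,.09),c2(357,150,.09)); print("scene plate",c3(239,285,.09),c3(297,319,.09))
E
```

```text
grip [[0.5082, 0.3049, 0.114], [0.509, 0.2891, 0.114], [0.3992, 0.2845, 0.114], [0.4011, 0.2998, 0.114]] [0.45440394 0.2945562  0.114     ]
grip len 0.10853487722185227 yaw 0.04487202576174315 wid 0.01584438092279944
bend [0.6045451 0.3025931 0.106    ] yaw from centre 0.053477946165605764 0.15035610445759084
tip [0.60536296 0.30014717 0.028     ]
scene bend [0.60621343 0.30193052 0.106     ]
top housing [[0.6914, 0.0143, 0.04], [0.676, -0.0838, 0.04], [0.548, -0.064, 0.04], [0.5625, 0.0337, 0.04]] [ 0.6194 -0.025   0.04  ] [np.float64(0.0993), np.float64(0.1296), np.float64(0.0988), np.float64(0.1304)]
scene housing [[0.5504, -0.0626, 0.04], [0.5641, 0.0322, 0.04], [0.6907, 0.0133, 0.04], [0.6782, -0.082, 0.04]] [ 0.6209 -0.0248  0.04  ] [np.float64(0.0958), np.float64(0.128), np.float64(0.0961), np.float64(0.1293)]
guard [array([0.5381073 , 0.11792733, 0.095     ]), array([ 0.50215008, -0.13599068,  0.095     ])] 0.25645131917196073
guard scene [array([ 0.49931787, -0.13692359,  0.095     ])]
slot end [ 0.57970041 -0.01885801  0.04      ] slot scene [ 0.57977663 -0.02040606  0.04      ] far [ 0.6609163  -0.03222684  0.051     ]
plate top far edge [ 0.64560729 -0.01204553  0.09      ] [ 0.64003375 -0.04582483  0.09      ]
scene plate [ 0.63566667 -0.04608104  0.09      ] [ 0.64673364 -0.01032943  0.09      ]
```

Call:
send_rows --commands '[0, 0, -1.42, 0, 0, 0, 0.085, 0, 0, -1.42, 0, 0, 0, 0.085, 0, 0, -1.42, 0, 0, 0, 0.085, 0, 0, -1.42, 0, 0, 0, 0.085, 0, 0, 0, 0, 0, 0, 0.085]'

```text
clock: 0.7
ee_pos: [0.2808, 0.586, 0.248]
ee_rot: [-0.024, 1.0, -0.0, -0.0]
contact_force: [0.1, 0.7, 0.3]
finger_gap: 0.997
grasp_force: 0.0
```

```bash
cat >> h.py <<'E'
from scipy.spatial.transform import Rotation as Ro
def st(t=None):
    o=sensors.get_obs(); R=Ro.from_quat(o["ee_rot"]); M=R.as_matrix()
    print("t",round(o["clock"],2),"p",o["ee_pos"].round(4),"xang",np.degrees(np.arctan2(M[1,0],M[0,0])).round(2),"zax",M[:,2].round(4),"F",o["contact_force"].round(2),"gap",round(o["finger_gap"]*.0854,4),"gf",round(o["grasp_force"],1))
    if t is not None: print("tool shift",(M.T@(np.array(t)-o["ee_pos"])).round(4))
    return o,M
E
python3 -c "
from h import *
st([.4547,.2943,.2])"
```

```text
t 0.7 p [0.2808 0.586  0.248 ] xang -177.21 zax [-3.e-04 -5.e-04 -1.e+00] F [0.14 0.69 0.32] gap 0.0851 gf 0.0
tool shift [-0.1596 -0.2998  0.0481]
```

Call:
send_rows --commands '[0, 0, 0, -0.02, -0.0375, 0, 0.085, 0, 0, 0, -0.02, -0.0375, 0, 0.085, 0, 0, 0, -0.02, -0.0375, 0, 0.085, 0, 0, 0, -0.02, -0.0375, 0, 0.085, 0, 0, 0, -0.02, -0.0375, 0, 0.085, 0, 0, 0, -0.02, -0.0375, 0, 0.085, 0, 0, 0, -0.02, -0.0375, 0.024, 0.085, 0, 0, 0, -0.02, -0.0375, 0.024, 0.085, 0, 0, 0, 0, 0, 0, 0.085]'

```text
clock: 1.6
ee_pos: [0.4553, 0.2897, 0.1962]
ee_rot: [-0.02, 1.0, -0.002, -0.003]
contact_force: [-0.3, 0.3, -0.8]
finger_gap: 0.995
grasp_force: 0.0
```

```bash
python3 -c "
from h import *
st([.4547,.2943,.1])
f=grab_frame('top');s=grab_frame('scene')
a=cv2.resize(f['image'][140:300,120:260],None,fx=2.8,fy=2.8);b=cv2.resize(s['image'][200:360,360:485],None,fx=2.8,fy=2.8)
cv2.imwrite('pics/d1.png',np.hstack([a,b]))"
```

```text
t 1.6 p [0.4553 0.2897 0.1962] xang -177.68 zax [-0.0055 -0.0043 -1.    ] F [-0.32  0.26 -0.77] gap 0.085 gf 0.0
tool shift [-0.0002  0.005   0.0962]
```

View pics/d1.png

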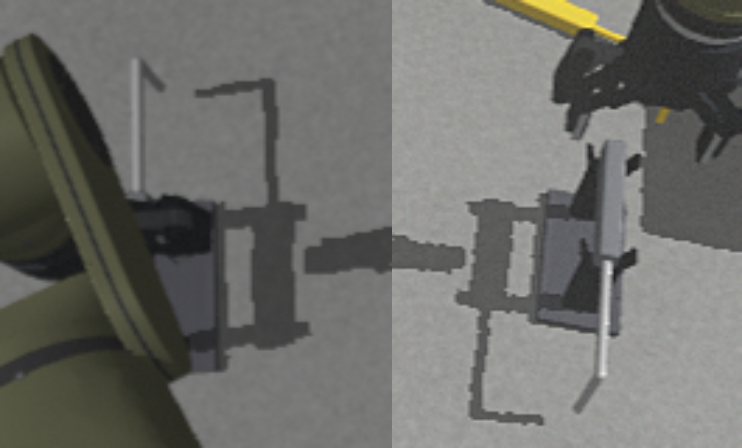

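The gripper straddles the grip from above, and the rod is undisturbed. I'll go down in two stages.

Call:
send_rows --commands '[0, 0, 0, 0, 0, 0, 0.085, 0, 0, 0, 0, 0, 0, 0.085, 0, 0, 0, 0, 0, 0.02, 0.085, 0, 0, 0, 0, 0, 0.02, 0.085, 0, 0, 0, 0, 0, 0, 0.085, 0, 0, 0, 0, 0, 0, 0.085]'

```text
clock: 2.3
ee_pos: [0.4551, 0.2952, 0.1609]
ee_rot: [-0.025, 1.0, 0.0, 0.0]
contact_force: [-0.2, 1.0, -0.1]
finger_gap: 0.992
grasp_force: 0.0
```

```bash
python3 -c "
from h import *
st([.4545,.2945,.1])"
```

```text
t 2.3 p [0.4551 0.2952 0.1609] xang -177.13 zax [ 2.e-04  1.e-04 -1.e+00] F [-0.19  0.99 -0.06] gap 0.0847 gf 0.0
tool shift [ 0.0006 -0.0006  0.0609]
```

Call:
send_rows --commands '[0, 0, 0, 0.0006, -0.0006, 0.02, 0.085, 0, 0, 0, 0, 0, 0.02, 0.085, 0, 0, 0, 0, 0, 0.021, 0.085, 0, 0, 0, 0, 0, 0, 0.085, 0, 0, 0, 0, 0, 0, 0.04, 0, 0, 0, 0, 0, 0, 0.03, 0, 0, 0, 0, 0, 0, 0.022, 0, 0, 0, 0, 0, 0, 0.01, 0, 0, 0, 0, 0, 0, 0.0, 0, 0, 0, 0, 0, 0, 0.0]' --squeeze 40

```text
clock: 3.3
ee_pos: [0.4553, 0.2939, 0.1003]
ee_rot: [-0.024, 1.0, 0.0, 0.001]
contact_force: [-0.0, -1.1, 3.8]
finger_gap: 0.209
grasp_force: 39.9
```

Call:
send_rows --commands '[0, 0, 0, 0, 0, 0, 0, 0, 0, 0, 0, 0, 0, 0, 0, 0, 0, 0, 0, 0, 0]' --squeeze 120

```text
clock: 3.6
ee_pos: [0.4555, 0.2941, 0.1005]
ee_rot: [-0.024, 1.0, 0.0, 0.001]
contact_force: [-0.6, -1.8, 4.4]
finger_gap: 0.19
grasp_force: 117.7
```

```bash
python3 -c "
from h import *
st([.4545,.2945,.1])"
```

```text
t 3.6 p [0.4555 0.2941 0.1005] xang -177.2 zax [ 1.6e-03  8.0e-04 -1.0e+00] F [-0.64 -1.8   4.42] gap 0.0162 gf 117.7
tool shift [0.001  0.0005 0.0005]
```

Call:
send_rows --commands '[0, 0, 0, 0, 0, -0.005, 0, 0, 0, 0, 0, 0, -0.01, 0, 0, 0, 0, 0, 0, -0.015, 0, 0, 0, 0, 0, 0, -0.02, 0, 0, 0, 0, 0, 0, -0.02, 0, 0, 0, 0, 0, 0, -0.02, 0, 0, 0, 0, 0, 0, -0.02, 0, 0, 0, 0, 0, 0, -0.01, 0, 0, 0, 0, 0, 0, 0, 0, 0, 0, 0, 0, 0, 0, 0]'

```text
clock: 4.6
ee_pos: [0.4545, 0.2936, 0.2189]
ee_rot: [-0.024, 1.0, -0.0, -0.0]
contact_force: [-0.2, 0.1, -2.3]
finger_gap: 0.19
grasp_force: 117.1
```

```bash
python3 -c "
from h import *
st()
s=grab_frame('scene');f=grab_frame('top')
a=cv2.resize(f['image'][100:300,100:260],None,fx=2.4,fy=2.4);b=cv2.resize(s['image'][160:360,360:520],None,fx=2.4,fy=2.4)
cv2.imwrite('pics/d2.png',np.hstack([a,b]))"
```

```text
t 4.6 p [0.4545 0.2936 0.2189] xang -177.2 zax [-5.e-04 -3.e-04 -1.e+00] F [-0.25  0.1  -2.27] gap 0.0162 gf 117.1
```

View pics/d2.png

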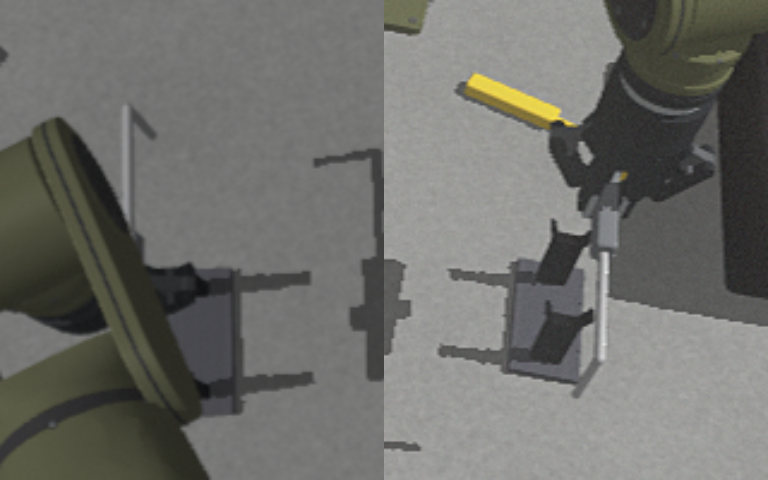

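The rod hangs level in the fingers and clear of the rest, with its bend at top-view pixel (152.9,144.2) and scene pixel (451,309).

```bash
python3 -c "
from h import *
f=grab_frame('top');s=grab_frame('scene')
print(onz(f,152.9,144.6,.2246),onz(s,451.3,309.2,.2246))
o1,d1=ray(f,152.9,144.6);o2,d2=ray(s,451.3,309.2)
t=np.linalg.lstsq(np.c_[d1,-d2],o2-o1,rcond=None)[0];print(o1+d1*t[0],o2+d2*t[1])
c,si=np.cos(-.147),np.sin(-.147);D=np.array([[c,-si],[si,c]]);O=np.array([.6121,-.0226])
for tx in(.060,.047,.0): print(tx,'tcp',O+D@[tx-.150,-.001])
"
```

```text
[0.60240997 0.30046739 0.2246    ] [0.60563763 0.30346564 0.2246    ]
[0.60376068 0.30170421 0.22018089] [0.60361431 0.30433296 0.22087188]
0.06 tcp [ 0.52292418 -0.01040681]
0.047 tcp [ 0.51006439 -0.00850269]
0.0 tcp [ 0.46357129 -0.00161854]
```

Call:
send_rows --commands '[0, 0, 0.75, 0, 0, 0, 0, 0, 0, 0.75, 0, 0, 0, 0, 0, 0, 0.74, 0, 0, 0, 0, 0, 0, 0, 0, 0, 0, 0]'

```text
clock: 5.2
ee_pos: [0.4544, 0.2935, 0.2184]
ee_rot: [0.073, 0.997, -0.0, -0.001]
contact_force: [0.0, -0.1, -1.8]
finger_gap: 0.191
grasp_force: 117.0
```

```bash
python3 -c "
from h import *
st([.523,-.0104,.219])"
```

```text
t 5.2 p [0.4544 0.2935 0.2184] xang 171.61 zax [-1.4e-03 -7.0e-04 -1.0e+00] F [ 0.01 -0.08 -1.79] gap 0.0163 gf 117.0
tool shift [-0.1122 -0.2907 -0.0005]
```

Call:
send_rows --commands '[0, 0, 0, -0.006, -0.015, 0, 0, 0, 0, 0, -0.012, -0.03, 0, 0, 0, 0, 0, -0.014, -0.036, 0, 0, 0, 0, 0, -0.014, -0.036, 0, 0, 0, 0, 0, -0.014, -0.036, 0, 0, 0, 0, 0, -0.014, -0.036, 0, 0, 0, 0, 0, -0.014, -0.036, 0, 0, 0, 0, 0, -0.012, -0.035, 0, 0, 0, 0, 0, -0.007, -0.02, 0, 0, 0, 0, 0, -0.005, -0.011, 0, 0]'

```text
clock: 6.2
ee_pos: [0.5229, -0.013, 0.2191]
ee_rot: [0.074, 0.997, -0.0, -0.0]
contact_force: [0.0, -0.1, -2.6]
finger_gap: 0.195
grasp_force: 117.3
```

Call:
send_rows --commands '[0, 0, 0, 0, 0, 0, 0, 0, 0, 0, 0, 0, 0, 0, 0, 0, 0, 0, 0, 0, 0]'

```text
clock: 6.5
ee_pos: [0.5228, -0.0096, 0.2192]
ee_rot: [0.072, 0.997, 0.0, -0.0]
contact_force: [0.4, 0.7, -2.4]
finger_gap: 0.191
grasp_force: 117.3
```

```bash
python3 -c "
from h import *
st([.523,-.0104,.219])
s=grab_frame('scene');f=grab_frame('top')
a=cv2.resize(f['image'][90:240,250:410],None,fx=2.5,fy=2.5);b=cv2.resize(s['image'][230:380,200:360],None,fx=2.5,fy=2.5)
cv2.imwrite('pics/d3.png',np.hstack([a,b]))"
```

```text
t 6.5 p [ 0.5228 -0.0096  0.2192] xang 171.69 zax [-3.e-04  3.e-04 -1.e+00] F [ 0.39  0.67 -2.35] gap 0.0164 gf 117.3
tool shift [-0.0003 -0.0007  0.0002]
```

View pics/d3.png

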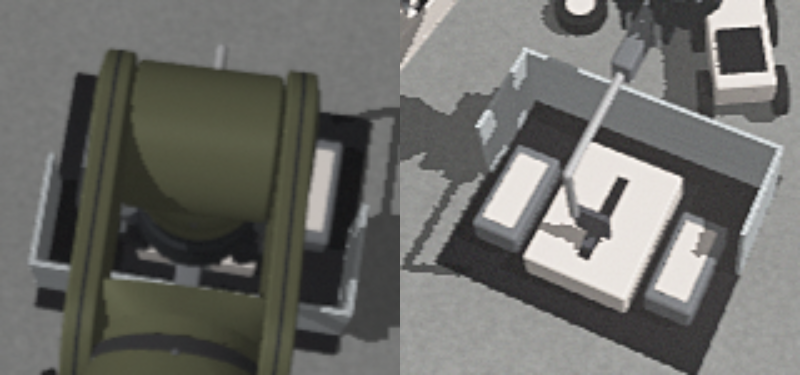

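The scene view shows the turned-down end above the lever, with its tip at about (269,315). In the top view the bend is at (339,108).

```bash
python3 -c "
from h import *
f=grab_frame('top');s=grab_frame('scene')
c,si=np.cos(-.147),np.sin(-.147);D=np.array([[c,-si],[si,c]]);O=np.array([.6121,-.0226])
dk=lambda p:(D.T@(p[:2]-O)).round(4)
print('tip scene',dk(onz(s,269.2,315.5,.147)),'bend scene',dk(onz(s,266.8,300.5,.2246)),'bend top',dk(onz(f,338.5,108.5,.2246)))
print('plate top: expected far edge', [dk(onz(s,(x+.5)/4-.5+210,(y+.5)/4-.5+240,.09)) for x,y in((239,285),(297,319),(295,328))])
"
```

```text
tip scene [ 0.0581 -0.0004] bend scene [0.0621 0.0029] bend top [0.0592 0.0018]
plate top: expected far edge [array([ 0.0268, -0.0198]), array([0.0325, 0.0172]), array([0.0375, 0.0184])]
```

Call:
send_rows --commands '[0, 0, 0, 0, 0, 0.01, 0, 0, 0, 0, 0, 0, 0.018, 0, 0, 0, 0, 0, 0, 0.02, 0, 0, 0, 0, 0, 0, 0.015, 0, 0, 0, 0, 0, 0, 0.012, 0, 0, 0, 0, 0, 0, 0.008, 0, 0, 0, 0, 0, 0, 0, 0, 0, 0, 0, 0, 0, 0, 0, 0, 0, 0, 0, 0, 0, 0]'

```text
clock: 7.6
ee_pos: [0.5238, -0.0106, 0.1374]
ee_rot: [0.073, 0.997, -0.0, 0.001]
contact_force: [-0.2, 0.1, -1.8]
finger_gap: 0.189
grasp_force: 117.3
```

```bash
cat >> h.py <<'E'
def pull():
    o=sensors.get_obs(); d=np.array([np.cos(-.147),np.sin(-.147)])
    print("t",round(o["clock"],2),"Fx_dock",(o["contact_force"][:2]@d).round(2),"F",o["contact_force"].round(2),"M",o["wrist_torque"].round(2),"tip dock x",(d@(o["ee_pos"][:2]-[.6121,-.0226])+.150).round(4),"z",o["ee_pos"][2].round(4))
E
python3 -c "
from h import *
st();pull()
s=grab_frame('scene')
cv2.imwrite('pics/d4.png',cv2.resize(s['image'][230:380,200:360],None,fx=4,fy=4))"
```

```text
t 7.6 p [ 0.5238 -0.0106  0.1374] xang 171.6 zax [ 2.e-03 -2.e-04 -1.e+00] F [-0.18  0.14 -1.76] gap 0.0161 gf 117.3
t 7.6 Fx_dock -0.2 F [-0.18  0.14 -1.76] M [ 0.    0.09 -0.05] tip dock x 0.0609 z 0.1374
```

View pics/d4.png

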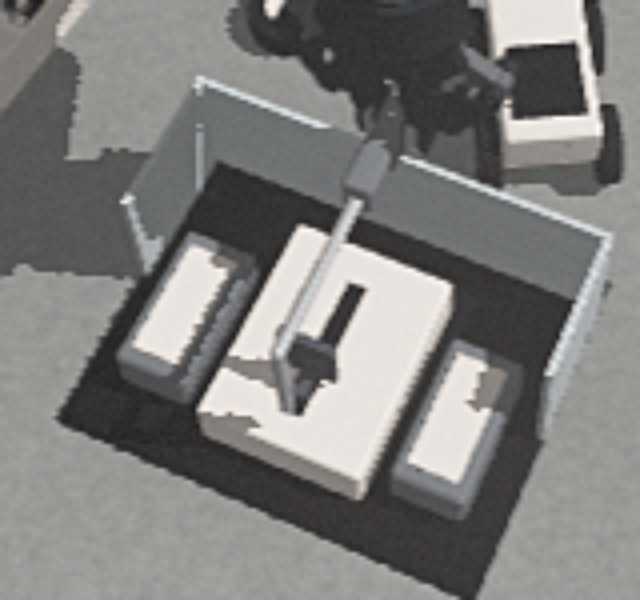

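The tip at (289,410) hangs behind the plate, which spans (290,340) to (335,375), and it is roughly centred across it. I'll draw slowly.

Call:
send_rows --commands '[0, 0, 0, 0.0015, 0, 0, 0, 0, 0, 0, 0.0015, 0, 0, 0, 0, 0, 0, 0.0015, 0, 0, 0, 0, 0, 0, 0.0015, 0, 0, 0, 0, 0, 0, 0.0015, 0, 0, 0, 0, 0, 0, 0.0015, 0, 0, 0, 0, 0, 0, 0.0015, 0, 0, 0, 0, 0, 0, 0.0015, 0, 0, 0, 0, 0, 0, 0.0015, 0, 0, 0, 0, 0, 0, 0.0015, 0, 0, 0]'

```text
clock: 8.65
ee_pos: [0.5081, -0.0083, 0.1363]
ee_rot: [0.073, 0.997, -0.0, 0.0]
contact_force: [0.1, 0.0, -1.7]
finger_gap: 0.188
grasp_force: 117.3
```

```bash
python3 -c "
from h import *
pull()"
```

```text
t 8.65 Fx_dock 0.07 F [ 0.07  0.04 -1.66] M [ 0.03  0.11 -0.02] tip dock x 0.045 z 0.1363
```

Call:
send_rows --commands '[0, 0, 0, 0.001, 0, 0, 0, 0, 0, 0, 0.001, 0, 0, 0, 0, 0, 0, 0.001, 0, 0, 0, 0, 0, 0, 0.001, 0, 0, 0, 0, 0, 0, 0.001, 0, 0, 0, 0, 0, 0, 0.001, 0, 0, 0, 0, 0, 0, 0.001, 0, 0, 0, 0, 0, 0, 0.001, 0, 0, 0]'

```text
clock: 9.45
ee_pos: [0.5002, -0.0072, 0.1363]
ee_rot: [0.073, 0.997, -0.0, 0.0]
contact_force: [-0.1, 0.1, -1.6]
finger_gap: 0.191
grasp_force: 117.4
```

```bash
python3 -c "
from h import *
pull()"
```

```text
t 9.45 Fx_dock -0.1 F [-0.09  0.11 -1.57] M [ 0.04  0.03 -0.01] tip dock x 0.0371 z 0.1363
```

Call:
send_rows --commands '[0, 0, 0, 0.001, 0, 0, 0, 0, 0, 0, 0.001, 0, 0, 0, 0, 0, 0, 0.001, 0, 0, 0, 0, 0, 0, 0.001, 0, 0, 0]'

```text
clock: 9.85
ee_pos: [0.4965, -0.0066, 0.1364]
ee_rot: [0.073, 0.997, -0.0, 0.0]
contact_force: [3.2, -0.6, -3.7]
finger_gap: 0.194
grasp_force: 117.2
```

```bash
python3 -c "
from h import *
pull()"
```

```text
t 9.85 Fx_dock 3.25 F [ 3.21 -0.56 -3.71] M [-0.05 -0.38  0.06] tip dock x 0.0333 z 0.1364
```

Call:
send_rows --commands '[0, 0, 0, 0.001, 0, 0, 0, 0, 0, 0, 0.001, 0, 0, 0, 0, 0, 0, 0.001, 0, 0, 0, 0, 0, 0, 0.001, 0, 0, 0]'

```text
clock: 10.25
ee_pos: [0.4924, -0.006, 0.1364]
ee_rot: [0.073, 0.997, 0.0, 0.0]
contact_force: [4.0, 0.1, -4.5]
finger_gap: 0.194
grasp_force: 117.2
```

```bash
python3 -c "
from h import *
pull()"
```

```text
t 10.25 Fx_dock 3.94 F [ 3.99  0.1  -4.5 ] M [-0.   -0.42  0.02] tip dock x 0.0292 z 0.1364
```

Call:
send_rows --commands '[0, 0, 0, 0.0015, 0, 0, 0, 0, 0, 0, 0.0015, 0, 0, 0, 0, 0, 0, 0.0015, 0, 0, 0, 0, 0, 0, 0.0015, 0, 0, 0, 0, 0, 0, 0.0015, 0, 0, 0, 0, 0, 0, 0.0015, 0, 0, 0, 0, 0, 0, 0.0015, 0, 0, 0, 0, 0, 0, 0.0015, 0, 0, 0, 0, 0, 0, 0.0015, 0, 0, 0, 0, 0, 0, 0.0015, 0, 0, 0]'

```text
clock: 11.25
ee_pos: [0.4774, -0.0038, 0.1363]
ee_rot: [0.073, 0.997, 0.0, 0.0]
contact_force: [4.1, 1.0, -3.0]
finger_gap: 0.192
grasp_force: 117.2
```

```bash
python3 -c "
from h import *
pull()"
```

```text
t 11.25 Fx_dock 3.87 F [ 4.06  0.97 -2.99] M [ 0.09 -0.48  0.1 ] tip dock x 0.014 z 0.1363
```

Call:
send_rows --commands '[0, 0, 0, 0.001, 0, 0, 0, 0, 0, 0, 0.001, 0, 0, 0, 0, 0, 0, 0.001, 0, 0, 0, 0, 0, 0, 0.001, 0, 0, 0, 0, 0, 0, 0.001, 0, 0, 0, 0, 0, 0, 0.001, 0, 0, 0]'

```text
clock: 11.85
ee_pos: [0.4715, -0.0029, 0.1363]
ee_rot: [0.073, 0.997, 0.0, -0.0]
contact_force: [3.0, 0.6, -2.1]
finger_gap: 0.192
grasp_force: 117.2
```

```bash
python3 -c "
from h import *
pull()"
```

```text
t 11.85 Fx_dock 2.91 F [ 3.03  0.65 -2.08] M [ 0.13 -0.52  0.11] tip dock x 0.0081 z 0.1363
```

Call:
send_rows --commands '[0, 0, 0, 0.001, 0, 0, 0, 0, 0, 0, 0.001, 0, 0, 0, 0, 0, 0, 0.001, 0, 0, 0, 0, 0, 0, 0.001, 0, 0, 0, 0, 0, 0, 0.0005, 0, 0, 0]'

```text
clock: 12.35
ee_pos: [0.4671, -0.0022, 0.1363]
ee_rot: [0.073, 0.997, 0.0, -0.0]
contact_force: [3.8, 0.5, -2.4]
finger_gap: 0.191
grasp_force: 117.2
```

Call:
send_rows --commands '[0, 0, 0, 0.0005, 0, 0, 0, 0, 0, 0, 0.0005, 0, 0, 0, 0, 0, 0, 0.0005, 0, 0, 0]'

```text
clock: 12.65
ee_pos: [0.4657, -0.002, 0.1363]
ee_rot: [0.073, 0.997, 0.0, 0.0]
contact_force: [3.0, 1.7, -2.7]
finger_gap: 0.19
grasp_force: 117.2
```

```bash
python3 -c "
from h import *
pull()"
```

```text
t 12.65 Fx_dock 2.7 F [ 2.98  1.72 -2.66] M [ 0.2  -0.53  0.19] tip dock x 0.0021 z 0.1363
```

Call:
send_rows --commands '[0, 0, 0, 0.0005, 0, 0, 0, 0, 0, 0, 0.0005, 0, 0, 0, 0, 0, 0, 0.0005, 0, 0, 0, 0, 0, 0, 0.0005, 0, 0, 0]'

```text
clock: 13.05
ee_pos: [0.4637, -0.0017, 0.1363]
ee_rot: [0.073, 0.997, 0.0, 0.0]
contact_force: [3.0, 1.8, -2.5]
finger_gap: 0.193
grasp_force: 117.2
```

Call:
send_rows --commands '[0, 0, 0, 0.0005, 0, 0, 0, 0, 0, 0, 0.0005, 0, 0, 0, 0, 0, 0, 0.0005, 0, 0, 0, 0, 0, 0, 0.0005, 0, 0, 0]'

```text
clock: 13.45
ee_pos: [0.4617, -0.0014, 0.1363]
ee_rot: [0.073, 0.997, 0.0, 0.0]
contact_force: [4.6, 0.4, -2.4]
finger_gap: 0.196
grasp_force: 117.2
```

Call:
send_rows --commands '[0, 0, 0, 0.0005, 0, 0, 0, 0, 0, 0, 0.0005, 0, 0, 0, 0, 0, 0, 0.0005, 0, 0, 0]'

```text
clock: 13.75
ee_pos: [0.4602, -0.0012, 0.1363]
ee_rot: [0.073, 0.997, 0.0, 0.0]
contact_force: [3.3, 1.3, -4.2]
finger_gap: 0.193
grasp_force: 117.2
```

Call:
send_rows --commands '[0, 0, 0, 0.0005, 0, 0, 0, 0, 0, 0, 0.0005, 0, 0, 0, 0, 0, 0, 0.0005, 0, 0, 0, 0, 0, 0, 0.0005, 0, 0, 0]'

```text
clock: 14.15
ee_pos: [0.4585, -0.001, 0.1364]
ee_rot: [0.073, 0.997, -0.0, 0.0]
contact_force: [5.5, 0.9, -3.8]
finger_gap: 0.193
grasp_force: 117.1
```

Call:
send_rows --commands '[0, 0, 0, 0.0004, 0, 0, 0, 0, 0, 0, 0.0004, 0, 0, 0, 0, 0, 0, 0, 0, 0, 0]'

```text
clock: 14.45
ee_pos: [0.4583, -0.001, 0.1364]
ee_rot: [0.073, 0.997, -0.0, 0.001]
contact_force: [8.4, 0.5, -7.0]
finger_gap: 0.192
grasp_force: 117.1
```

```bash
python3 -c "
from h import *
pull()"
```

```text
t 14.45 Fx_dock 8.26 F [ 8.42  0.46 -7.05] M [ 0.19 -1.04  0.19] tip dock x -0.0053 z 0.1364
```

Call:
send_rows --commands '[0, 0, 0, 0.0004, 0, 0, 0, 0, 0, 0, 0, 0, 0, 0, 0, 0, 0, 0, 0, 0, 0]'

```text
clock: 14.75
ee_pos: [0.4582, -0.001, 0.1364]
ee_rot: [0.073, 0.997, -0.0, 0.002]
contact_force: [9.9, 0.2, -6.4]
finger_gap: 0.19
grasp_force: 117.1
```

```bash
python3 -c "
from h import *
pull()"
```

```text
t 14.75 Fx_dock 9.75 F [ 9.88  0.16 -6.36] M [ 0.15 -1.19  0.18] tip dock x -0.0054 z 0.1364
```

Call:
send_rows --commands '[0, 0, 0, 0, 0, 0, 0, 0, 0, 0, 0, 0, 0, 0, 0, 0, 0, 0, 0, 0, 0, 0, 0, 0, 0, 0, 0, 0, 0, 0, 0, 0, 0, 0, 0]'

```text
clock: 15.25
ee_pos: [0.4582, -0.001, 0.1364]
ee_rot: [0.073, 0.997, -0.0, 0.002]
contact_force: [9.1, -0.5, -7.0]
finger_gap: 0.189
grasp_force: 117.1
```

Call:
send_rows --commands '[0, 0, 0, 0, 0, 0, 0, 0, 0, 0, 0, 0, 0, 0, 0, 0, 0, 0, 0, 0, 0, 0, 0, 0, 0, 0, 0, 0, 0, 0, 0, 0, 0, 0, 0]'

```text
clock: 15.75
ee_pos: [0.4582, -0.001, 0.1364]
ee_rot: [0.073, 0.997, -0.0, 0.002]
contact_force: [9.5, 0.3, -7.0]
finger_gap: 0.192
grasp_force: 117.1
```

```bash
python3 -c "
from h import *
pull()
s=grab_frame('scene')
cv2.imwrite('pics/d5.png',cv2.resize(s['image'][210:360,220:380],None,fx=4,fy=4))"
```

```text
t 15.75 Fx_dock 9.32 F [ 9.47  0.28 -6.97] M [ 0.17 -1.15  0.2 ] tip dock x -0.0054 z 0.1364
```

View pics/d5.png

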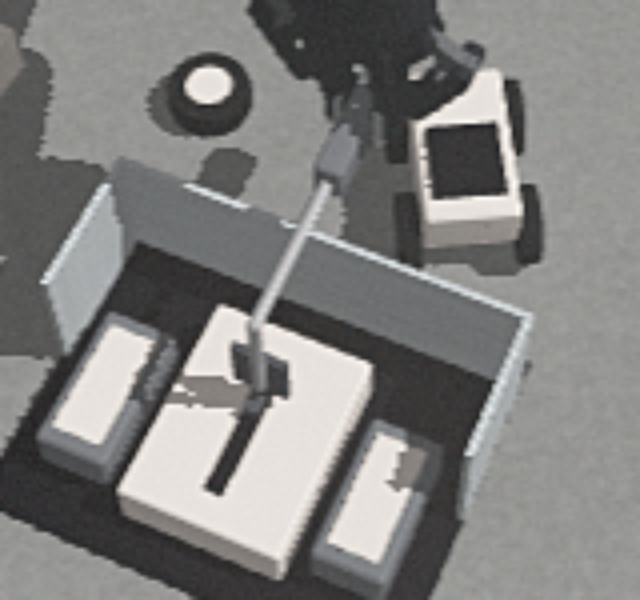

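The lever plate, at (262,372), now stands at the guard end of its slot. It was held there for 1 s at about 9.5 N horizontally and about 11 N in total. Next I back off, rise and return.

Call:
send_rows --commands '[0, 0, 0, -0.001, 0, 0, 0, 0, 0, 0, -0.002, 0, 0, 0, 0, 0, 0, -0.004, 0, 0, 0, 0, 0, 0, -0.005, 0, 0, 0, 0, 0, 0, -0.002, 0, 0, 0, 0, 0, 0, 0, 0, -0.01, 0, 0, 0, 0, 0, 0, -0.02, 0, 0, 0, 0, 0, 0, -0.03, 0, 0, 0, 0, 0, 0, -0.022, 0, 0, 0, 0, 0, 0, 0, 0]'

```text
clock: 16.8
ee_pos: [0.4732, -0.0031, 0.2232]
ee_rot: [0.073, 0.997, -0.0, 0.004]
contact_force: [0.4, -0.0, -1.6]
finger_gap: 0.19
grasp_force: 117.8
```

Call:
send_rows --commands '[0, 0, -0.75, 0, 0, 0, 0, 0, 0, -0.75, 0, 0, 0, 0, 0, 0, -0.74, 0, 0, 0, 0, 0, 0, 0, 0, 0, 0, 0, 0, 0, 0, 0, 0, 0, 0]'

```text
clock: 17.3
ee_pos: [0.4704, -0.0028, 0.2174]
ee_rot: [-0.024, 1.0, 0.0, -0.001]
contact_force: [-0.8, 0.4, -1.5]
finger_gap: 0.19
grasp_force: 117.8
```

```bash
python3 -c "
from h import *
st([.4553,.2940,.2185])"
```

```text
t 17.3 p [ 0.4704 -0.0028  0.2174] xang -177.28 zax [-1.5e-03  1.0e-04 -1.0e+00] F [-0.82  0.43 -1.48] gap 0.0162 gf 117.8
tool shift [ 0.001   0.2972 -0.0011]
```

Call:
send_rows --commands '[0, 0, 0, 0, 0.015, 0, 0, 0, 0, 0, 0, 0.03, 0, 0, 0, 0, 0, 0, 0.036, 0, 0, 0, 0, 0, 0, 0.036, 0, 0, 0, 0, 0, 0, 0.036, 0, 0, 0, 0, 0, 0, 0.036, 0, 0, 0, 0, 0, 0, 0.036, 0, 0, 0, 0, 0, 0, 0.036, 0, 0, 0, 0, 0, 0, 0.024, 0, 0, 0, 0, 0, 0.001, 0.012, -0.001, 0]'

```text
clock: 18.3
ee_pos: [0.4548, 0.2954, 0.2187]
ee_rot: [-0.025, 1.0, -0.0, -0.001]
contact_force: [1.0, -0.2, -2.0]
finger_gap: 0.188
grasp_force: 117.8
```

Call:
send_rows --commands '[0, 0, 0, 0, 0, 0, 0, 0, 0, 0, 0, 0, 0, 0, 0, 0, 0, 0, 0, 0, 0, 0, 0, 0, 0, 0, 0, 0, 0, 0, 0, 0, 0, 0, 0]'

```text
clock: 18.8
ee_pos: [0.4556, 0.293, 0.2194]
ee_rot: [-0.024, 1.0, -0.0, 0.0]
contact_force: [0.7, -0.3, -1.7]
finger_gap: 0.187
grasp_force: 117.8
```

```bash
python3 -c "
from h import *
st([.4553,.2940,.1003])
s=grab_frame('scene');f=grab_frame('top')
a=cv2.resize(f['image'][100:300,100:260],None,fx=2.4,fy=2.4);b=cv2.resize(s['image'][160:360,360:520],None,fx=2.4,fy=2.4)
cv2.imwrite('pics/d6.png',np.hstack([a,b]))"
```

```text
t 18.8 p [0.4556 0.293  0.2194] xang -177.27 zax [ 1.e-04 -0.e+00 -1.e+00] F [ 0.72 -0.32 -1.74] gap 0.016 gf 117.8
tool shift [0.0003 0.001  0.1191]
```

View pics/d6.png

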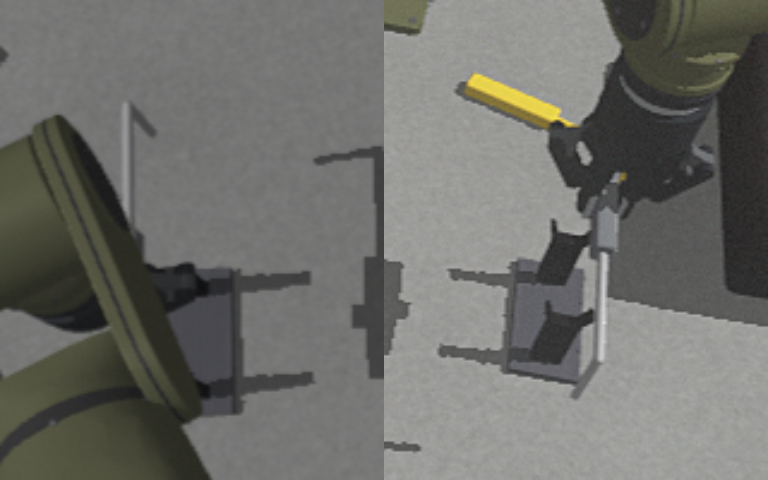

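The view matches the one after the lift, so the rod has not slipped. I'll lower it into the notches.

Call:
send_rows --commands '[0, 0, 0, 0, 0.001, 0.01, 0, 0, 0, 0, 0, 0, 0.02, 0, 0, 0, 0, 0, 0, 0.02, 0, 0, 0, 0, 0, 0, 0.02, 0, 0, 0, 0, 0, 0, 0.015, 0, 0, 0, 0, 0, 0, 0.01, 0, 0, 0, 0, 0, 0, 0.008, 0, 0, 0, 0, 0, 0, 0, 0, 0, 0, 0, 0, 0, 0, 0]'

```text
clock: 19.8
ee_pos: [0.4558, 0.295, 0.1169]
ee_rot: [-0.024, 1.0, 0.0, 0.0]
contact_force: [-0.8, 0.2, -1.1]
finger_gap: 0.188
grasp_force: 117.8
```

Call:
send_rows --commands '[0, 0, 0, 0, 0, 0.003, 0, 0, 0, 0, 0, 0, 0.003, 0, 0, 0, 0, 0, 0, 0.003, 0, 0, 0, 0, 0, 0, 0.003, 0, 0, 0, 0, 0, 0, 0, 0]'

```text
clock: 20.3
ee_pos: [0.455, 0.2946, 0.1037]
ee_rot: [-0.024, 1.0, -0.0, -0.001]
contact_force: [-0.5, -0.3, -2.0]
finger_gap: 0.188
grasp_force: 117.8
```

```bash
python3 -c "
from h import *
st([.4553,.2940,.1003])"
```

```text
t 20.3 p [0.455  0.2946 0.1037] xang -177.2 zax [-1.e-03 -5.e-04 -1.e+00] F [-0.47 -0.29 -1.97] gap 0.0161 gf 117.8
tool shift [-0.0003 -0.0006  0.0034]
```

Call:
send_rows --commands '[0, 0, 0, 0, -0.0005, 0.001, 0, 0, 0, 0, 0, 0, 0.001, 0, 0, 0, 0, 0, 0, 0.001, 0, 0, 0, 0, 0, 0, 0, 0]'

```text
clock: 20.7
ee_pos: [0.4554, 0.2942, 0.1012]
ee_rot: [-0.024, 1.0, -0.0, -0.0]
contact_force: [-0.7, -0.3, -1.9]
finger_gap: 0.194
grasp_force: 117.8
```

```bash
python3 -c "
from h import *
st()"
```

```text
t 20.7 p [0.4554 0.2942 0.1012] xang -177.2 zax [-1.e-04 -1.e-04 -1.e+00] F [-0.71 -0.29 -1.92] gap 0.0165 gf 117.8
```

Call:
send_rows --commands '[0, 0, 0, 0, 0, 0.0005, 0, 0, 0, 0, 0, 0, 0.0004, 0, 0, 0, 0, 0, 0, 0, 0]' --squeeze 60

```text
clock: 21.0
ee_pos: [0.4555, 0.2943, 0.1006]
ee_rot: [-0.024, 1.0, 0.0, 0.0]
contact_force: [-0.5, 0.4, -1.3]
finger_gap: 0.192
grasp_force: 118.0
```

Call:
send_rows --commands '[0, 0, 0, 0, 0, 0.0004, 0, 0, 0, 0, 0, 0, 0, 0]' --squeeze 20

```text
clock: 21.2
ee_pos: [0.4555, 0.2944, 0.1005]
ee_rot: [-0.024, 1.0, 0.0, 0.0]
contact_force: [-3.2, -1.0, 2.0]
finger_gap: 0.193
grasp_force: 118.2
```

Call:
send_rows --commands '[0, 0, 0, 0, 0, 0, 0.02, 0, 0, 0, 0, 0, 0, 0.025, 0, 0, 0, 0, 0, 0, 0.035, 0, 0, 0, 0, 0, 0, 0.05, 0, 0, 0, 0, 0, 0, 0.085, 0, 0, 0, 0, 0, 0, 0.085, 0, 0, 0, 0, 0, 0, 0.085, 0, 0, 0, 0, 0, 0, 0.085]'

```text
clock: 22.0
ee_pos: [0.4554, 0.2943, 0.1]
ee_rot: [-0.024, 1.0, 0.0, -0.0]
contact_force: [1.6, -0.3, 0.3]
finger_gap: 0.993
grasp_force: 0.0
```

Call:
send_rows --commands '[0, 0, 0, 0, 0, -0.01, 0.085, 0, 0, 0, 0, 0, -0.02, 0.085, 0, 0, 0, 0, 0, -0.03, 0.085, 0, 0, 0, 0, 0, -0.03, 0.085, 0, 0, 0, 0, 0, -0.03, 0.085, 0, 0, 0, 0, 0, -0.03, 0.085, 0, 0, 0, 0, 0, 0, 0.085, 0, 0, 0, 0, 0.03, 0, 0.085, 0, 0, 0, 0, 0.04, 0, 0.085, 0, 0, 0, 0, 0.04, 0, 0.085]'

```text
clock: 23.0
ee_pos: [0.4498, 0.4049, 0.2499]
ee_rot: [-0.024, 1.0, -0.0, -0.0]
contact_force: [0.4, -1.0, 0.0]
finger_gap: 1.001
grasp_force: 0.0
```

Call:
send_rows --commands '[0, 0, 0, 0, 0.04, 0, 0.085, 0, 0, 0, 0, 0.04, 0, 0.085, 0, 0, 0, 0, 0.03, 0, 0.085, 0, 0, 0, 0, 0, 0, 0.085, 0, 0, 0, 0, 0, 0, 0.085]'

```text
clock: 23.5
ee_pos: [0.4442, 0.5141, 0.2491]
ee_rot: [-0.025, 1.0, -0.001, -0.0]
contact_force: [0.5, 0.0, -0.3]
finger_gap: 0.994
grasp_force: 0.0
```

```bash
python3 -c "
from h import *
st()
s=grab_frame('scene');f=grab_frame('top')
a=f['image'][100:310,100:420];b=s['image'][190:400,200:480]
cv2.imwrite('pics/d7.png',cv2.resize(np.hstack([a,b]),None,fx=1.33,fy=1.33))
for n,g in(('top',f),('scene',s)): cv2.imwrite(f'pics/{n}9.png',g['image'])"
```

```text
t 23.5 p [0.4442 0.5141 0.2491] xang -177.13 zax [-0.001  -0.0015 -1.    ] F [ 0.55  0.   -0.3 ] gap 0.0849 gf 0.0
```

View pics/d7.png

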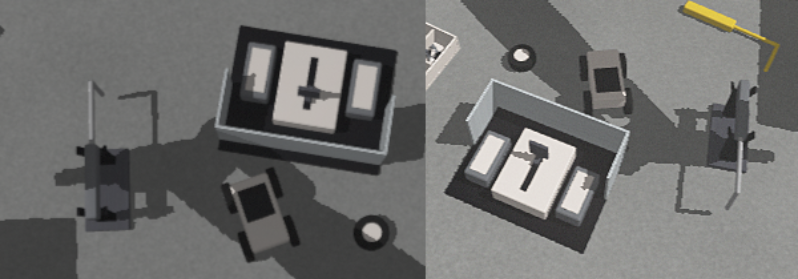

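The rod lies in both notches again with its bend at the original pixel of about (168,163). The lever stands at the guard end of its slot, and the rover and wheel, the bystanders in view, have not moved. I'm handing in the job.

```bash
python3 -c "
from h import *
print(bot.close_job())"
```

```text
the job is handed in; nothing more can be done
None
```

I handed the job in; no verdict came back. The lever was drawn to its stop and held there for about 1 s at roughly 11 N (9.5 N of it along the pull). The rod is back in its rest and released, finished at 23.5 s.

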